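Wedge the rocking preamplifier steady

TASK

The slim preamplifier on the bench rocks because one of its feet is worn short. Using only pushes of the fingertips, slide the tapered wooden wedge along the bench, thin edge first, in under that short foot until the unit stands level and no longer rocks, testing by pressing on the top cover above the foot, and finish while still pressing down firmly on the cover there with nothing giving way. Do not grip, lift or ram anything, do not shove the unit along the bench, and leave the other things where they are.

Things in the scene. Friction and masses are not known exactly. Their poses are not given: they have to be found in the camera images.
- unit: flat grey case 250 deep (x) x 220 wide (y) x 44 mm high on four black 24 mm dome feet at x +-100, y +-85; front plate with knobs at -x; 2.2-3.1 kg. Origin: centre, at the bottoms of the 3 good feet (bench height); underside 14, flat cover 58 mm above. Stands level on 3 feet; 2 to 5 N down over the short foot tips it till that foot meets the bench; it tips back when let go
- short_foot (a point): point of the unit under the middle of the short foot (unit x +100, y -85 mm; the case's side wall is 25 mm further out, at y -110), at the height of the good feet's bottoms. The short foot's own end hangs above this point by an amount that differs from run to run, 3.5 to 7.5 mm
- corner_top (a point): point on the flat top cover straight above the short foot, where to press; 58 mm above the bench. A firm press here is 6 to 15 N
- wedge: plain wooden wedge 120 long (x), 50 wide (y), 70 g, flat on the bench. Thickness rises evenly from 2 mm at the thin edge (x +60) to 18 mm at the upright thick end (x -60). Origin: centre of its underside. Thin edge starts towards the short foot, clear of the unit. Slides with under 1 N; once it bears on the foot the push climbs past 4 N in 5 to 10 mm; much further heaves the unit
- reel: small reel of solder standing on its flange, 54 mm diameter, 43 mm high, near the wedge; a bystander, origin at the centre of its underside
- screwdriver: black-handled screwdriver, 190 mm long, lying near the wedge; a bystander, origin under its middle
- jar: glass jar with a steel cap, 72 mm diameter, 85 mm high; a bystander, origin at the centre of its underside
- spray: spray can, 62 mm diameter, 165 mm high, standing; a bystander, origin at the centre of its underside
- multimeter: grey hand-held multimeter lying on its back, 160 x 78 x 39 mm; a bystander, origin at the centre of its underside
- tray: open blue parts tray, 110 x 170 x 50 mm; a bystander, origin at the centre of its underside
- block: plain rectangular wooden block, 90 x 45 x 30 mm, of the same wood as the wedge but not tapered; a bystander, origin at the centre of its underside
There are look-alikes about, which are no part of the job. Leave any blue look-alike of the wedge alone.

How it is judged:
At the end, for the whole second after the job is handed in: Through the last second: fingers press the cover with over 4 N within 50 mm of the point over the short foot; over 1.5 N passes through the wedge, flat under that foot (within 25 mm of its centre line); unit at rest, level to 0.009 rad, within 12 mm of its start; wedge untouched by the fingers (contact force between the fingers and unit above 4 N and contact force between wedge and unit above 1.5 N and horizontal distance between the grasp point and corner_top below 0.05 m and angle between unit's own z axis and vertical below 0.009 rad and angular speed of unit below 0.05 rad/s and linear speed of wedge below 0.01 m/s and y of short_foot in the frame of wedge between -0.025 and 0.025 m and x of short_foot in the frame of wedge between -0.03 and 0.058 m and contact force between the fingers and wedge below 0.1 N and distance of unit from where it was at the start of the episode below 0.012 m and height (world z) of wedge below 0.005 m); the arm keeps its last pose, push and grip.
It fails at once if the wedge is lifted or tipped off the bench (its underside 10 mm up, or 0.15 rad of tilt) (height (world z) of wedge above 0.01 m or angle between wedge's own z axis and vertical above 0.15 rad).
It fails at once if the wedge is gripped hard or rammed (more than 20 N from the fingers) (contact force between the fingers and wedge above 20 N).
It fails at once if the unit is lifted or tipped up (15 mm, or 0.12 rad) (height (world z) of unit above 0.015 m or angle between unit's own z axis and vertical above 0.12 rad).
It fails at once if the unit is shoved more than 15 mm along the bench (distance of unit from where it was at the start of the episode above 0.015 m).
It fails at once if another thing on the bench is shifted more than 30 mm (distance of any of reel, screwdriver, jar, spray, multimeter, tray, block from where it was at the start of the episode above 0.03 m).
It also fails if it takes over 58 s, if anything falls off the work surface, if the arm or the gripper's body presses on something with over 40 N, if the wrist force passes 120 N, or if a joint passes its speed limit or range.

ROBOT

A 7-joint arm with a two-finger parallel gripper is mounted at the origin on the work surface. World frame = base frame: x ahead of the robot, y to its left, z up, the work surface at z = 0. Lengths are in m, angles in rad, forces in N, time in s.
With the tool pointing down it reaches from about 0.425 to 0.875 m from the base axis. Payload 4.7 kg.
Tool frame: the origin (TCP) lies on the centre line of the jaws, within the pads' length; the fingertips stand ahead of it and the grasp point (between the pads) lies 8 mm behind it (ctrl.finger_overhang is the x of the fingertips in the tool frame, in m); x points along the fingers, z is the direction in which the jaws open and shut, and the axes are right-handed (so a half turn about x gives the same grasp; the last joint's range is limited). The gripper opens to 87 mm and grips with 3 to 60 N. Pads are 19 mm wide; open, the fingers measure 117 mm over their backs; the gripper's body (75 mm by 190 mm) begins 51 mm behind the grasp point.
Start: joints at [-1.185, 0.321, -0.07, 1.45, 0.023, 1.371, -0.057], TCP at [0.236, 0.606, 0.203] pointing down, gripper open.
Joint ranges: [-2.86, 2.86], [-0.3, 2.09], [-1.38, 1.24], [0.06, 2.45], [-1.56, 4.7], [0.09, 2.05], [-2.69, 2.69]. Speed limits (rad/s): [2.57, 2.57, 3.14, 3.14, 3.14, 3.14, 3.14].

INTERFACE

Orientations are given as a rotation vector (axis times angle).
In Python, from bench import readout, viewer, job, nets, ctrl gives the robot as it stands.
- The arm moves only by the shell command python3 -m creep 'ROWS' [FORCE]. ROWS is JSON, a list of rows, each an object with "linear": the shift along the tool's x, y, z in m, a list of three; "twist": the turn, a rotation vector about the tool's x, y, z in degrees, a list of three; "fingers": the gripper's target within -1 to 1 (shut at 1, half-way at 0, fully open at -1). A call has 1 to 8 rows; each row is the pose to reach, as a shift and turn from the pose commanded when the call began, along the tool's axes at that moment; what a row does not reach only later rows make up. A row lasts 1/12 s, in which the tool goes at most 41.7 mm and 7.16 degrees, less where a joint would pass 70% of its speed; a pose out of reach is approached as far as the arm can. A call with a gripper value outside its range is refused whole. The fingers move at their own pace and stop on an object; FORCE is the grip in N (left out, the last holds). Time passes only in rows, so rows that repeat a pose let the fingers close. It gives the time, the measured TCP pose, the force and the opening at its end, in the units of the state.
- readout.get_state(): the state, without advancing time (a new reading comes with each control period).
- viewer.get_image(name): name is "side" or "top"; returns (picture, depth): 480x640x3 uint8, red, green, blue; 480x640 float32, m along the optical axis (not along the pixel's ray), 0 where there is no reading.
- viewer.camera_params(name): a dict with "K" (3x3 intrinsics, pixels), "cam_to_world" (4x4, takes a point from camera to world coordinates). Camera axes: x right, y down, z forward; pixel columns grow to the right and rows downward; lengths in m; the calibration is good to about 2 mm. A picture is of the moment at which its call begins. camera_params takes no time and is no camera call.
- job.close_job(): hands the job in, once; it reports no verdict.
Trained networks look in the newest picture that a camera, given by its name, has taken for a name from the list of things; names that differ only in an ending like _2 or _b are one class to them, and where a whole thing is asked for, a point or a joint stands for the part that bears it (a point fixed in the world has none). Each returns a list of dicts, best first, with "conf" (0 to 1); they miss things now and then, are a little off and sometimes report something else, mostly with a low value. They report only what shows in the picture. A call takes as long as a camera call. They do not tell look-alikes from the thing itself.
- nets.boxes_of(camera, label): "centre" ([x, y, z] in m, in world coordinates, good to about 4 mm: the middle of the surface that is visible of it).
- nets.place_of(camera, label): "centre" ([x, y, z] in m, in world coordinates, good to about 4 mm: a listed point, or the origin of a listed thing).
The state is a dict: "time": time; "joint_positions": joint angles; "qd": joint speeds; "joint_torque": joint torques, N m; "position": TCP position; "tool_rot": TCP orientation; "ft_force": force on the tool from outside, world axes, zero at the start; "torque": the same for the moment, N m; "grip_width": opening from 0.0 (shut) to 1.0 (fully open).
Only numpy, scipy, OpenCV 4.12 (cv2) and the standard library are available. Lean on these libraries where they do the work, as an engineer would, in place of code of your own. Each camera call takes 0.05 s, during which the arm holds its last target.

## Working session

There is one attempt and no reset: what is moved stays moved. The work goes in short steps, Python scripts to look and compute and a shell command to move; the robot and the scene stay as the last step left them, time stands still between calls to the robot, and variables do not carry over. Pictures are saved under pics/ and viewed, and the job is handed in when it is done.

```bash
ls; mkdir -p pics
python3 - <<'E'
from bench import readout, viewer, job, nets, ctrl
import cv2, numpy as np
s=readout.get_state(); print({k:np.round(v,4).tolist() for k,v in s.items()})
print([ (a,getattr(ctrl,a)) for a in dir(ctrl) if not a.startswith('_')])
for c in ["side","top"]:
    p,d=viewer.get_image(c); cv2.imwrite(f"pics/{c}0.png",p[:,:,::-1]); np.save(f"{c}0.npy",d)
    q=viewer.camera_params(c); print(np.round(q["K"],1).tolist(),np.round(q["cam_to_world"],4).tolist())
    for l in ["wedge","short_foot","corner_top","unit","reel","screwdriver","block","jar","spray","multimeter","tray"]:
        print(c,l,[(np.round(r["centre"],3).tolist(),round(r["conf"],2)) for r in nets.place_of(c,l)][:3])
E
```

```text
pics
{'time': 0.0, 'joint_positions': [-1.1849, 0.3218, -0.0701, 1.4517, 0.0226, 1.3708, -0.0569], 'qd': [0.001, -0.0013, -0.0013, -0.0022, 0.0007, 0.0006, -0.0005], 'joint_torque': [0.0004, -49.1282, -0.404, -31.2522, -0.0642, 0.0438, 0.0002], 'position': [0.236, 0.605, 0.2018], 'tool_rot': [-0.9323, 1.364, 0.9303], 'ft_force': [-0.8902, 0.2314, -0.3747], 'torque': [-0.0402, -0.0242, -0.0232], 'grip_width': 1.0009}
[('MotionError', <class 'bench.MotionError'>), ('finger_overhang', 0.011)]
[[513.7, 0.0, 315.3], [0.0, 513.7, 245.6], [0.0, 0.0, 1.0]] [[0.9079, -0.253, 0.3342, 0.1025], [-0.4186, -0.5883, 0.6919, -0.9797], [0.0215, -0.768, -0.64, 0.9689], [0.0, 0.0, 0.0, 1.0]]
side wedge [([0.513, -0.064, -0.001], 0.93), ([0.374, -0.086, 0.0], 0.81)]
side short_foot [([0.535, 0.079, 0.002], 0.72)]
side corner_top [([0.54, 0.077, 0.055], 0.82)]
side unit [([0.642, -0.427, 0.002], 0.69), ([0.461, 0.185, 0.001], 0.55)]
side reel [([0.381, 0.039, 0.003], 0.93)]
side screwdriver [([0.642, -0.048, 0.0], 0.84)]
side block [([0.505, 0.364, 0.003], 0.64)]
side jar [([0.644, -0.422, 0.002], 0.6)]

[... 323 characters left out ...]
0]]
top wedge [([0.375, -0.081, 0.001], 0.85), ([0.515, -0.063, 0.004], 0.74)]
top short_foot [([0.536, 0.077, 0.001], 0.65), ([0.504, 0.36, 0.002], 0.39), ([0.362, -0.415, -0.0], 0.35)]
top corner_top [([0.536, 0.081, 0.06], 0.76)]
top unit [([0.465, 0.187, -0.0], 0.91)]
top reel [([0.382, 0.036, -0.002], 0.75)]
top screwdriver [([0.643, -0.05, -0.001], 0.95)]
top block [([0.501, 0.362, -0.001], 0.77), ([0.648, -0.423, 0.003], 0.25)]
top jar [([0.648, -0.424, 0.001], 0.8)]
top spray [([0.362, -0.412, 0.0], 0.72)]
top multimeter [([0.508, -0.432, 0.002], 0.86), ([0.462, 0.189, 0.001], 0.29), ([0.378, 0.036, -0.002], 0.25)]
top tray [([0.749, 0.149, -0.0], 0.58), ([0.507, -0.431, 0.0], 0.45)]
```

View pics/side0.png

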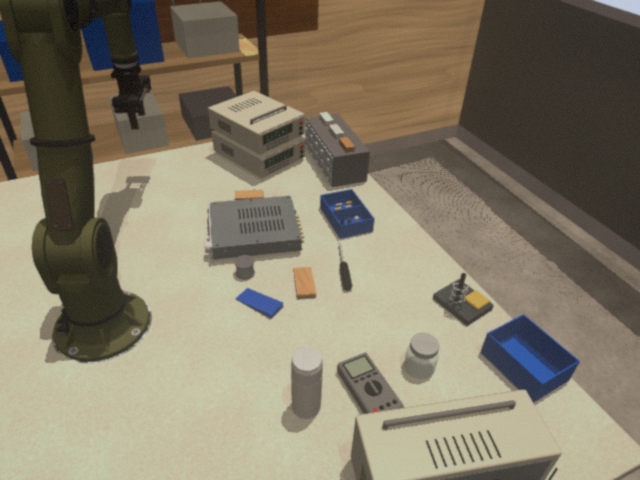

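View pics/top0.png

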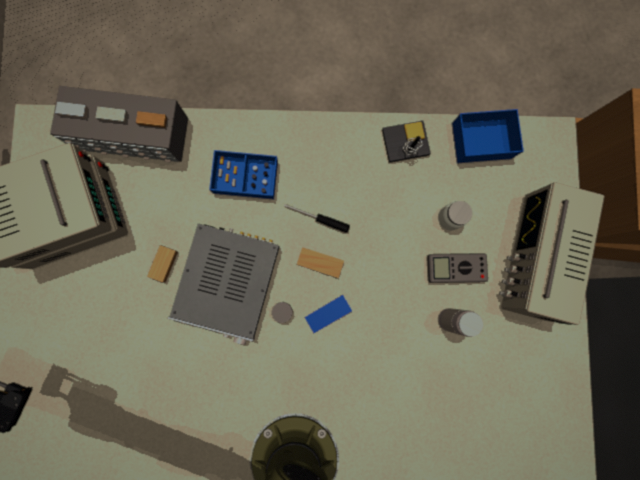

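```bash
cat > h.py <<'E'
from bench import readout, viewer, job, nets, ctrl
import cv2, numpy as np
from scipy.spatial.transform import Rotation as R
def cloud(c,d):
    q=viewer.camera_params(c);K=np.array(q["K"]);T=np.array(q["cam_to_world"])
    v,u=np.mgrid[:480,:640]
    P=np.stack([(u-K[0,2])/K[0,0]*d,(v-K[1,2])/K[1,1]*d,d],-1)
    return P@T[:3,:3].T+T[:3,3]
def proj(c,p):
    q=viewer.camera_params(c);K=np.array(q["K"]);T=np.array(q["cam_to_world"])
    x=K@(T[:3,:3].T@(np.array(p)-T[:3,3])); return x[:2]/x[2]
E
python3 - <<'E'
from h import *
p=cv2.imread("pics/top0.png"); d=np.load("top0.npy"); W=cloud("top",d)
cv2.imwrite("pics/crop0.png",cv2.resize(p[190:360,150:370],None,fx=3.5,fy=3.5,interpolation=cv2.INTER_CUBIC))
s=cv2.imread("pics/side0.png"); cv2.imwrite("pics/crops0.png",cv2.resize(s[180:330,190:370],None,fx=4,fy=4,interpolation=cv2.INTER_CUBIC))
hsv=cv2.cvtColor(p,cv2.COLOR_BGR2HSV)
print(hsv[262,321],hsv[262,290])
m=(hsv[...,1]>95)&(hsv[...,0]<25)
m[:, :290]=0; m[:,352:]=0; m[:240]=0; m[:285]=m[:285]; m[285:]=0
n,l,st,_=cv2.connectedComponentsWithStats(m.astype(np.uint8)); i=1+np.argmax(st[1:,4]); print(st[i])
P=W[l==i]; r=cv2.minAreaRect((P[:,:2]*1000).astype(np.float32)); print(r); print(cv2.boxPoints(r))
A=np.c_[P[:,:2]-P[:,:2].mean(0),np.ones(len(P))]; co=np.linalg.lstsq(A,P[:,2],rcond=None)[0]; print(co,P[:,:2].mean(0))
# unit top
m=(W[...,2]>.05)&(W[...,2]<.066); m[:,:165]=0; m[:,285:]=0; m[:215]=0; m[350:]=0
m=cv2.morphologyEx(m.astype(np.uint8),cv2.MORPH_OPEN,np.ones((5,5)))
P=W[m>0]; r=cv2.minAreaRect((P[:,:2]*1000).astype(np.float32)); print(r,P[:,2].mean()); print(cv2.boxPoints(r))
for nm,a in [("reel",(270,295,300,325)),("blue",(304,353,294,334))]:
    x0,x1,y0,y1=a; Q=W[y0:y1,x0:x1].reshape(-1,3); Q=Q[Q[:,2]>.005]; print(nm,Q.min(0),Q.max(0))
E
```

```text
[ 18 137 145] [ 26  53 144]
[297 248  47  30 816]
((485.61993408203125, -52.483558654785156), (121.85472869873047, 109.99235534667969), 72.79574584960938)
[[ 415.06345   -94.4181  ]
 [ 520.13434  -126.95153 ]
 [ 556.1764    -10.549019]
 [ 451.10553    21.984413]]
[-1.50827294  0.40417605  0.01385954] [ 0.51388391 -0.0612853 ]
((458.961669921875, 188.44241333007812), (221.24293518066406, 256.87384033203125), 75.85139465332031) 0.05724437501086518
[[307.38083 112.57147]
 [556.4624   49.78183]
 [610.5425  264.31335]
 [361.46094 327.103  ]]
reel [ 0.35245116 -0.02094131  0.00503425] [0.43781431 0.06369866 1.19340632]
blue [ 0.33255912 -0.14534339  0.00501124] [ 0.43781431 -0.02094131  1.19340632]
```

View pics/crop0.png

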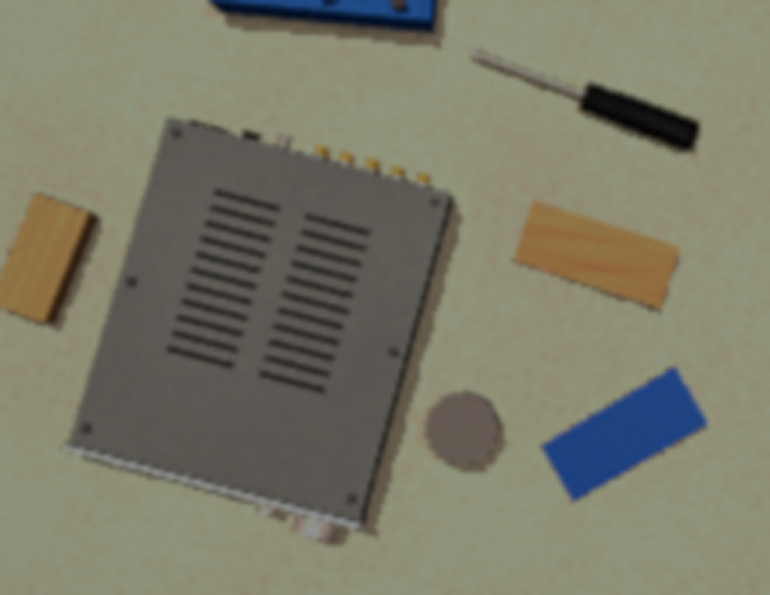

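View pics/crops0.png

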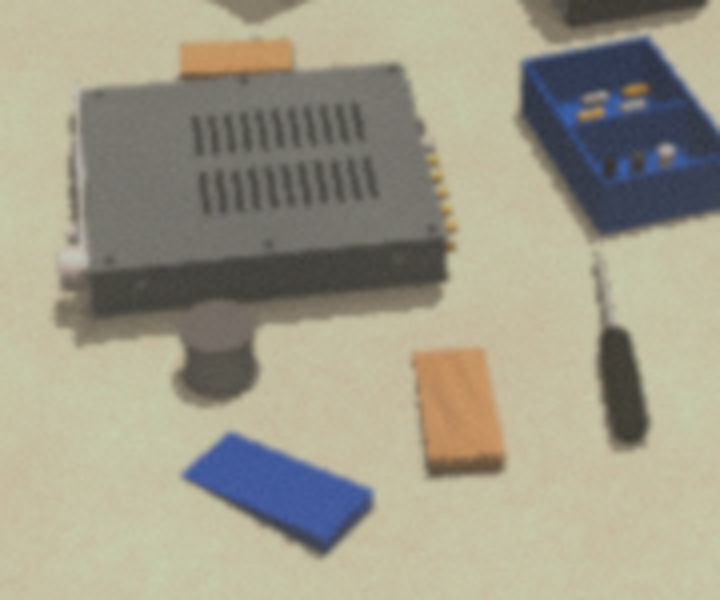

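Run:
```python
from h import *
p=cv2.imread("pics/top0.png"); d=np.load("top0.npy"); W=cloud("top",d)
hsv=cv2.cvtColor(p,cv2.COLOR_BGR2HSV)
m=(hsv[...,1]>95)&(hsv[...,0]<25)
m[:, :290]=0; m[:,352:]=0; m[:240]=0; m[285:]=0
n,l,st,_=cv2.connectedComponentsWithStats(m.astype(np.uint8)); i=1+np.argmax(st[1:,4])
# project mask pixels to plane z=0.01
q=viewer.camera_params("top");K=np.array(q["K"]);T=np.array(q["cam_to_world"])
v,u=np.where(l==i); ray=np.c_[u,v,np.ones(len(u))]@np.linalg.inv(K).T@T[:3,:3].T
P=T[:3,3]+ray*((0.010-T[2,3])/ray[:,2:3])
r=cv2.minAreaRect((P[:,:2]*1000).astype(np.float32)); print(r); print(cv2.boxPoints(r)); print(P.mean(0))
c=np.cov(P[:,:2].T); w,V=np.linalg.eigh(c); ax=V[:,1]*np.sign(V[1,1]); print("yaw",np.degrees(np.arctan2(ax[1],ax[0])), np.sqrt(12*w))
D=W[(l==i)&(d>0.3)]; s=(D[:,:2]-P[:,:2].mean(0))@ax; print(np.polyfit(s,D[:,2],1))
# unit
ok=d>.3
m=ok&(W[...,2]>.05)&(W[...,2]<.066); m[:,:165]=0; m[:,285:]=0; m[:215]=0; m[350:]=0
m=cv2.morphologyEx(m.astype(np.uint8),cv2.MORPH_OPEN,np.ones((7,7)))
Q=W[(m>0)&ok]; c=np.cov(Q[:,:2].T); w,V=np.linalg.eigh(c); a2=V[:,1]*np.sign(V[0,1]); print("unit",Q.mean(0),np.degrees(np.arctan2(a2[1],a2[0])),np.sqrt(12*w))
for nm,a in [("reel",(265,300,295,330)),("blue",(300,356,290,336)),("driver",(283,352,200,235))]:
    x0,x1,y0,y1=a; Q=W[y0:y1,x0:x1].reshape(-1,3)[ok[y0:y1,x0:x1].ravel()]; Q=Q[Q[:,2]>.006]; print(nm,Q.min(0),Q.max(0))
```

```text
((514.51416015625, -60.9354248046875), (120.5751953125, 50.83198928833008), 72.37355041503906)
[[ 472.03574   -110.696365 ]
 [ 520.4812    -126.08879  ]
 [ 556.99255    -11.174484 ]
 [ 508.54712      4.2179413]]
[ 0.51408985 -0.06154557  0.01      ]
yaw 72.87082484990498 [0.05028106 0.12005998]
[-0.12349208  0.00952284]
unit [0.45715697 0.18712548 0.05724159] -15.99714393280852 [0.21697382 0.25358712]
reel [ 0.33437089 -0.0015242   0.00632781] [0.42424039 0.08504432 0.04892533]
blue [ 0.33255912 -0.14534339  0.00601682] [ 0.42659265 -0.02261601  0.0218602 ]
driver [ 0.59730791 -0.13894363  0.00602058] [0.68476612 0.03989426 0.03180666]
```

Candidates for the wedge in the top picture: the wooden taper at (321,262), the blue look-alike at (328,314) and the untapered wood block at (162,264). I choose (321,262), because its depth slope of 0.123 rises away from the unit. The close crop confirms wood colour and 120x50 mm, with the upright thick end facing away from the unit. The foot lies about 20 mm left of the wedge's axis, so the wedge first needs a sideways nudge.

```bash
cat >> h.py <<'E'
def need(target,yaw_z,note=""):
    """shift in tool axes (mm) and twist (deg) from current measured pose to TCP target, tool down, tool z at heading yaw_z deg"""
    s=readout.get_state(); Rc=R.from_rotvec(s["tool_rot"]); p=np.array(s["position"])
    a=np.radians(yaw_z); z=np.array([np.cos(a),np.sin(a),0]); x=np.array([0,0,-1.]); y=np.cross(z,x)
    Rt=R.from_matrix(np.c_[x,y,z])
    print(note,"lin mm",np.round(1000*Rc.inv().apply(np.array(target)-p),1),"twist",np.round((Rc.inv()*Rt).as_rotvec(degrees=True),2),"z-yaw now",np.round(np.degrees(np.arctan2(*Rc.as_matrix()[1::-1,2])),2), "x",np.round(Rc.as_matrix()[:,0],3),"pos",np.round(p,4),"t",round(s["time"],2))
def wedge(name,save=None):
    p,d=viewer.get_image("top"); 
    if save: cv2.imwrite(save,p[:,:,::-1])
    hsv=cv2.cvtColor(p[:,:,::-1].copy(),cv2.COLOR_BGR2HSV)
    m=(hsv[...,1]>95)&(hsv[...,0]<25); m[:,:255]=0; m[:,360:]=0; m[:230]=0; m[295:]=0
    n,l,st,_=cv2.connectedComponentsWithStats(m.astype(np.uint8)); i=1+np.argmax(st[1:,4])
    q=viewer.camera_params("top");K=np.array(q["K"]);T=np.array(q["cam_to_world"])
    v,u=np.where(l==i); ray=np.c_[u,v,np.ones(len(u))]@np.linalg.inv(K).T@T[:3,:3].T
    P=T[:3,3]+ray*((0.010-T[2,3])/ray[:,2:3])
    r=cv2.minAreaRect((P[:,:2]*1000).astype(np.float32)); print(r); print(np.round(cv2.boxPoints(r),1).tolist())
    return P[:,:2]
E
python3 - <<'E'
from h import *
for yz in (162.6,-17.4): need([0.555,-0.11,0.12],yz,str(yz))
E
```

```text
162.6 lin mm [  82.9 -557.  -550.9] twist [-9.39e+01  0.00e+00  1.00e-02] z-yaw now 68.7 x [ 0.  0. -1.] pos [0.2361 0.6056 0.2029] t 1.2
-17.4 lin mm [  82.9 -557.  -550.9] twist [ 8.61e+01  1.00e-02 -0.00e+00] z-yaw now 68.7 x [ 0.  0. -1.] pos [0.2361 0.6056 0.2029] t 1.2
```

```bash
python3 -m creep '[{"linear":[0,-0.02,-0.02],"twist":[3,0,0],"fingers":1},{"linear":[0,-0.048,-0.048],"twist":[7,0,0],"fingers":1},{"linear":[0,-0.076,-0.076],"twist":[11,0,0],"fingers":1},{"linear":[0,-0.104,-0.104],"twist":[15,0,0],"fingers":1},{"linear":[0,-0.132,-0.132],"twist":[19,0,0],"fingers":1},{"linear":[0,-0.160,-0.160],"twist":[23,0,0],"fingers":1},{"linear":[0,-0.188,-0.188],"twist":[27,0,0],"fingers":1},{"linear":[0,-0.216,-0.216],"twist":[31,0,0],"fingers":1}]' 10
python3 -c "
from h import *
need([0.555,-0.11,0.12],-17.4)"
```

```text
time: 1.87
position: [0.3594, 0.3241, 0.2031]
tool_rot: [-0.512, 1.509, 0.513]
ft_force: [1.5, 0.3, -0.2]
grip_width: 0.477
 lin mm [  82.9 -463.5 -109.2] twist [ 5.491e+01  3.000e-02 -4.000e-02] z-yaw now 37.51 x [ 0.     0.001 -1.   ] pos [0.3594 0.3241 0.2031] t 1.87
```

```bash
python3 -m creep '[{"linear":[0,-0.038,-0.009],"twist":[5,0,0],"fingers":1},{"linear":[0,-0.076,-0.018],"twist":[10,0,0],"fingers":1},{"linear":[0,-0.114,-0.027],"twist":[15,0,0],"fingers":1},{"linear":[0,-0.152,-0.036],"twist":[20,0,0],"fingers":1},{"linear":[0,-0.190,-0.045],"twist":[25,0,0],"fingers":1},{"linear":[0,-0.228,-0.054],"twist":[30,0,0],"fingers":1},{"linear":[0,-0.266,-0.063],"twist":[35,0,0],"fingers":1},{"linear":[0,-0.304,-0.072],"twist":[40,0,0],"fingers":1}]'
python3 -c "
from h import *
need([0.555,-0.11,0.12],-17.4)"
```

```text
time: 2.53
position: [0.4884, 0.0395, 0.2034]
tool_rot: [0.036, 1.569, -0.034]
ft_force: [1.4, 1.2, -0.3]
grip_width: 0.007
 lin mm [  83.3 -146.5   73.1] twist [14.86  0.06 -0.06] z-yaw now -2.54 x [ 0.001  0.001 -1.   ] pos [0.4884 0.0395 0.2034] t 2.53
```

```bash
python3 -m creep '[{"linear":[0.01,-0.03,0.015],"twist":[4,0,0],"fingers":1},{"linear":[0.03,-0.06,0.03],"twist":[8,0,0],"fingers":1},{"linear":[0.05,-0.09,0.045],"twist":[12,0,0],"fingers":1},{"linear":[0.065,-0.115,0.06],"twist":[14.9,0,0],"fingers":1},{"linear":[0.08,-0.126,0.076],"twist":[14.9,0,0],"fingers":1},{"linear":[0.08,-0.126,0.076],"twist":[14.9,0,0],"fingers":1},{"linear":[0.08,-0.126,0.076],"twist":[14.9,0,0],"fingers":1}]'
python3 - <<'E'
from h import *
need([0.559,-0.0923,0.016],-17.4)
P=wedge("t","pics/top1.png")
p,d=viewer.get_image("side"); cv2.imwrite("pics/side1.png",cv2.resize(p[150:350,170:400,::-1],None,fx=3.4,fy=3))
E
```

```text
time: 3.12
position: [0.5582, -0.0883, 0.1219]
tool_rot: [0.236, 1.56, -0.238]
ft_force: [-0.6, 1.4, -0.2]
grip_width: 0.003
 lin mm [105.9  -3.4   2.2] twist [ 0.11 -0.12  0.08] z-yaw now -17.29 x [-0.003 -0.001 -1.   ] pos [ 0.5582 -0.0883  0.1219] t 3.12
((528.3699951171875, -21.463550567626953), (36.95297622680664, 53.462894439697266), 72.59896087646484)
[[497.29998779296875, -31.100000381469727], [548.4000244140625, -47.099998474121094], [559.4000244140625, -11.800000190734863], [508.3999938964844, 4.199999809265137]]
```

View pics/side1.png

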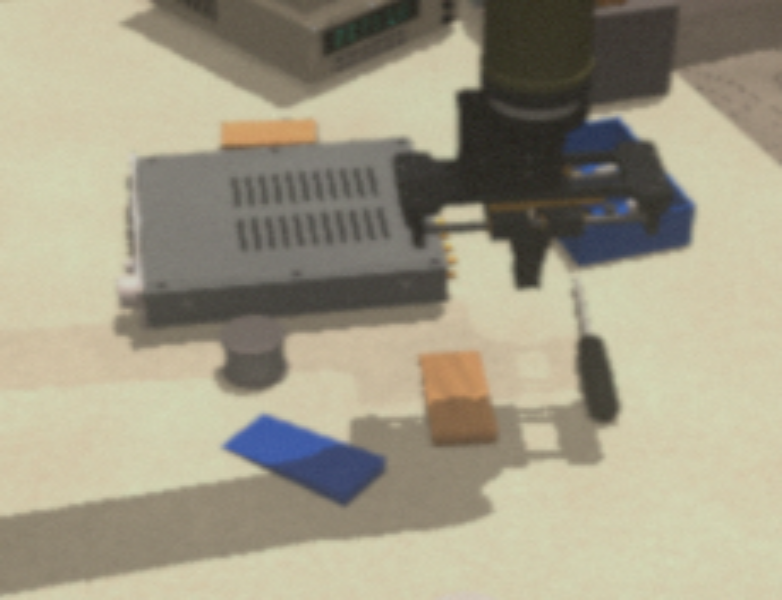

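View pics/top1.png

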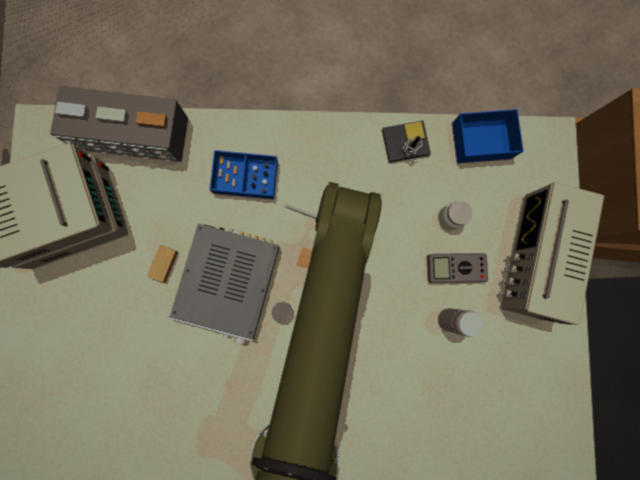

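The side view shows the closed fingers over the wedge's right flank, with the wedge clear at about (455,400) in the crop. The top view is hidden by the arm. Next I go down beside the flank.

```bash
python3 -m creep '[{"linear":[0.025,-0.003,0.002],"twist":[0,0,0],"fingers":1},{"linear":[0.055,-0.003,0.002],"twist":[0,0,0],"fingers":1},{"linear":[0.08,-0.003,0.002],"twist":[0,0,0],"fingers":1},{"linear":[0.095,-0.003,0.002],"twist":[0,0,0],"fingers":1},{"linear":[0.105,-0.003,0.002],"twist":[0,0,0],"fingers":1},{"linear":[0.105,-0.003,0.002],"twist":[0,0,0],"fingers":1}]'
python3 - <<'E'
from h import *
need([0.559,-0.0923,0.016],-17.4)
p,d=viewer.get_image("side"); cv2.imwrite("pics/side2.png",cv2.resize(p[200:350,230:400,::-1],None,fx=4,fy=4))
E
```

```text
time: 3.72
position: [0.5586, -0.0894, 0.0168]
tool_rot: [0.235, 1.56, -0.234]
ft_force: [-0.5, -0.2, 0.2]
grip_width: 0.008
 lin mm [ 0.8 -2.6  1.2] twist [ 0.32 -0.13 -0.02] z-yaw now -17.08 x [-0.002  0.001 -1.   ] pos [ 0.5586 -0.0894  0.0168] t 3.72
```

View pics/side2.png

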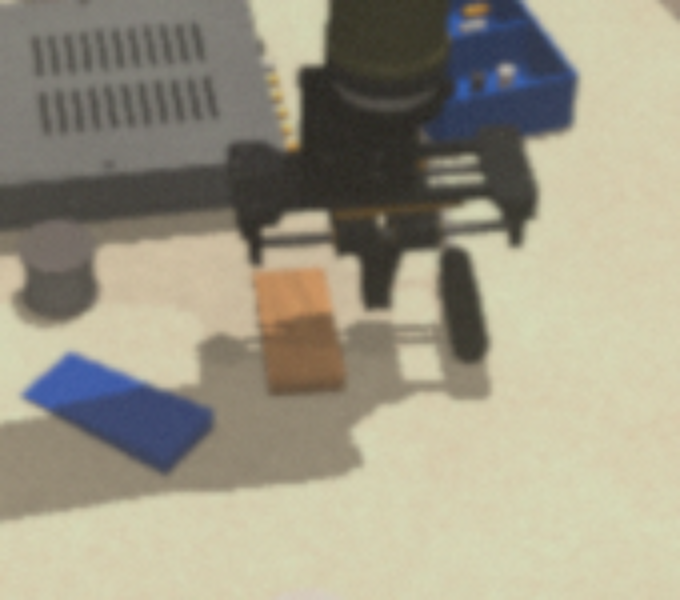

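```bash
python3 -m creep '[{"linear":[0.001,-0.003,-0.004],"twist":[0,0,0],"fingers":1},{"linear":[0.001,-0.003,-0.009],"twist":[0,0,0],"fingers":1},{"linear":[0.001,-0.003,-0.012],"twist":[0,0,0],"fingers":1},{"linear":[0.001,-0.003,-0.015],"twist":[0,0,0],"fingers":1},{"linear":[0.001,-0.003,-0.018],"twist":[0,0,0],"fingers":1},{"linear":[0.001,-0.003,-0.021],"twist":[0,0,0],"fingers":1},{"linear":[0.001,-0.003,-0.024],"twist":[0,0,0],"fingers":1},{"linear":[0.001,-0.003,-0.026],"twist":[0,0,0],"fingers":1}]'
cat >> h.py <<'E'
def wedge_side(save=None,foot=(0.537,0.0795)):
    """fit wedge pose from wood pixels in the side view: optimise silhouette overlap (IoU)"""
    from scipy.optimize import minimize
    p,d=viewer.get_image("side")
    hsv=cv2.cvtColor(p[:,:,::-1].copy(),cv2.COLOR_BGR2HSV)
    m=((hsv[...,1]>85)&(hsv[...,0]<22)).astype(np.uint8); m[:,:270]=0; m[:,350:]=0; m[:230]=0; m[320:]=0
    m=cv2.morphologyEx(m,cv2.MORPH_OPEN,np.ones((3,3)))
    n,l,st,_=cv2.connectedComponentsWithStats(m); i=1+np.argmax(st[1:,4]); m=(l==i).astype(np.uint8)
    S=4; M=cv2.resize(m.astype(np.float32),None,fx=S,fy=S)[200*S:330*S,250*S:370*S]>.5
    V=np.array([[sx*60,sy*25,z] for sx,sy,z in [(1,1,0),(1,-1,0),(1,1,2),(1,-1,2),(-1,1,0),(-1,-1,0),(-1,1,18),(-1,-1,18)]])/1000
    def rend(q):
        a=np.radians(q[2]); c,s=np.cos(a),np.sin(a)
        P=V@np.array([[c,s,0],[-s,c,0],[0,0,1]])+[q[0]/1000,q[1]/1000,0]
        uv=np.array([proj("side",x) for x in P]); uv=(uv+.5-[250,200])*S
        o=np.zeros(M.shape,np.uint8); cv2.fillConvexPoly(o,cv2.convexHull((uv*16).astype(np.int32)),1,shift=4); return o>0
    f=lambda q:1-(rend(q)&M).sum()/max(1,(rend(q)|M).sum())
    v,u=np.where(m>0); 
    best=None
    for y0 in (-61,-40,-20,0,20):
        for yw in (66,73,80):
            q0=[515,y0,yw]; r=f(q0)
            if best is None or r<best[0]: best=(r,q0)
    r=minimize(f,best[1],method="Nelder-Mead",options=dict(initial_simplex=np.array(best[1])+np.array([[0,0,0],[12,0,0],[0,12,0],[0,0,6]]),xatol=.1,fatol=1e-4,maxiter=300))
    x,y,yw=r.x; a=np.radians(yw); dx,dy=foot[0]*1000-x,foot[1]*1000-y
    print("wedge mm %.1f %.1f yaw %.1f  IoU %.3f | foot in wedge x %.1f y %.1f"%(x,y,yw,1-r.fun,dx*np.cos(a)+dy*np.sin(a),-dx*np.sin(a)+dy*np.cos(a)))
    if save:
        o=p[:,:,::-1].copy(); o=cv2.resize(o[200:330,250:370],None,fx=S,fy=S); cs,_=cv2.findContours(rend(r.x).astype(np.uint8),0,1); cv2.drawContours(o,cs,-1,(0,255,0),1); cs,_=cv2.findContours(M.astype(np.uint8),0,1); cv2.drawContours(o,cs,-1,(0,0,255),1); cv2.imwrite(save,o)
E
python3 - <<'E'
from h import *
wedge_side("pics/side3.png"); s=readout.get_state(); print(s["position"],s["ft_force"])
E
```

```text
time: 4.43
position: [0.5337, -0.0861, 0.0169]
tool_rot: [0.236, 1.558, -0.235]
ft_force: [0.1, 0.1, 0.2]
grip_width: 0.008
wedge mm 515.2 -58.9 yaw 72.3  IoU 0.928 | foot in wedge x 138.5 y 21.2
[ 0.53338739 -0.08598649  0.01681494] [ 0.06181574 -0.31508319 -0.80464029]
```

View pics/side3.png

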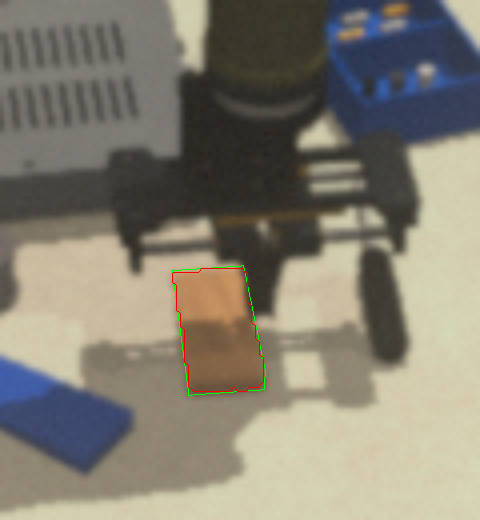

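```bash
python3 -m creep '[{"linear":[0.001,0,-0.003],"twist":[0,0,0],"fingers":1},{"linear":[0.001,0,-0.006],"twist":[0,0,0],"fingers":1},{"linear":[0.001,0,-0.008],"twist":[0,0,0],"fingers":1},{"linear":[0.001,0,-0.008],"twist":[0,0,0],"fingers":1}]'
python3 - <<'E'
from h import *
wedge_side("pics/side4.png"); s=readout.get_state(); print(s["position"],s["ft_force"])
E
```

```text
time: 4.82
position: [0.5259, -0.0837, 0.0157]
tool_rot: [0.236, 1.558, -0.236]
ft_force: [0.7, -0.5, 0.2]
grip_width: 0.006
wedge mm 515.1 -58.3 yaw 73.3  IoU 0.866 | foot in wedge x 138.2 y 18.6
[ 0.52624824 -0.08378115  0.01584896] [ 0.46405513  0.19627042 -0.06724759]
```

View pics/side4.png

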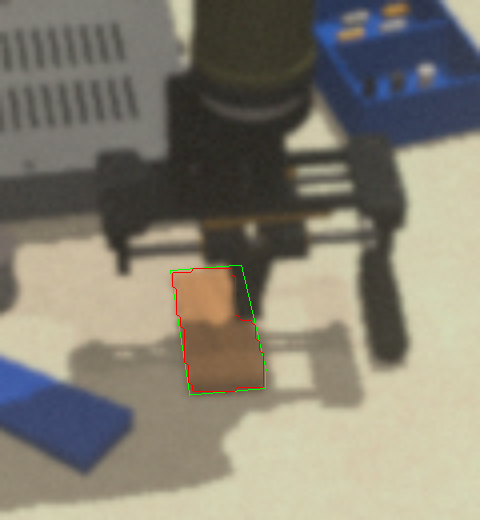

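Run:
```python
from h import *
s=readout.get_state(); Rc=R.from_rotvec(s["tool_rot"]); p=np.array(s["position"])
for off in ([0.011,0,0],[0.011,0,-.007],[0.011,0,.007],[0,0,0],[-.05,0,0]): 
    w=p+Rc.apply(off); print(np.round(w,4), np.round((proj("side",w)-[250,200])*4,1))
p_,d=viewer.get_image("side"); W=cloud("side",d)
o=cv2.resize(p_[240:310,270:340,::-1],None,fx=8,fy=8,interpolation=cv2.INTER_CUBIC); cv2.imwrite("pics/side5.png",o)
for v in range(266,284,2): print(v,[ (round(W[v,u,0],3),round(W[v,u,1],3),round(W[v,u,2],3)) for u in range(304,318,3)])
```

```text
[ 0.5262 -0.0838  0.0048] [244.8 340.8]
[ 0.5196 -0.0817  0.0048] [234.4 341.6]
[ 0.5329 -0.0858  0.0048] [255.1 340. ]
[ 0.5262 -0.0838  0.0158] [245.1 328.9]
[ 0.5262 -0.0838  0.0658] [246.3 273.5]
266 [(np.float64(0.542), np.float64(0.0), np.float64(-0.001)), (np.float64(0.511), np.float64(-0.089), np.float64(0.084)), (np.float64(0.519), np.float64(-0.09), np.float64(0.082)), (np.float64(0.525), np.float64(-0.094), np.float64(0.083)), (np.float64(0.532), np.float64(-0.098), np.float64(0.084))]
268 [(np.float64(0.535), np.float64(-0.015), np.float64(0.007)), (np.float64(0.544), np.float64(-0.016), np.float64(0.004)), (np.float64(0.52), np.float64(-0.088), np.float64(0.073)), (np.float64(0.526), np.float64(-0.092), np.float64(0.074)), (np.float64(0.532), np.float64(-0.098), np.float64(0.077))]
270 [(np.float64(0.532), np.float64(-0.022), np.float64(0.006)), (np.float64(0.541), np.float64(-0.023), np.float64(0.003)), (np.float64(0.519), np.float64(-0.091), np.float64(0.069)), (np.float64(0.527), np.float64(-0.092), np.float64(0.067)), (np.float64(0.533), np.float64(-0.097), np.float6
[... 1123 characters left out ...]
p.float64(-0.092), np.float64(0.038)), (np.float64(0.552), np.float64(-0.06), np.float64(0.001))]
280 [(np.float64(0.516), np.float64(-0.06), np.float64(0.007)), (np.float64(0.522), np.float64(-0.066), np.float64(0.01)), (np.float64(0.529), np.float64(-0.07), np.float64(0.011)), (np.float64(0.536), np.float64(-0.074), np.float64(0.012)), (np.float64(0.549), np.float64(-0.066), np.float64(0.0))]
282 [(np.float64(0.511), np.float64(-0.07), np.float64(0.01)), (np.float64(0.518), np.float64(-0.074), np.float64(0.011)), (np.float64(0.525), np.float64(-0.079), np.float64(0.013)), (np.float64(0.531), np.float64(-0.084), np.float64(0.015)), (np.float64(0.544), np.float64(-0.076), np.float64(0.003))]
```

View pics/side5.png

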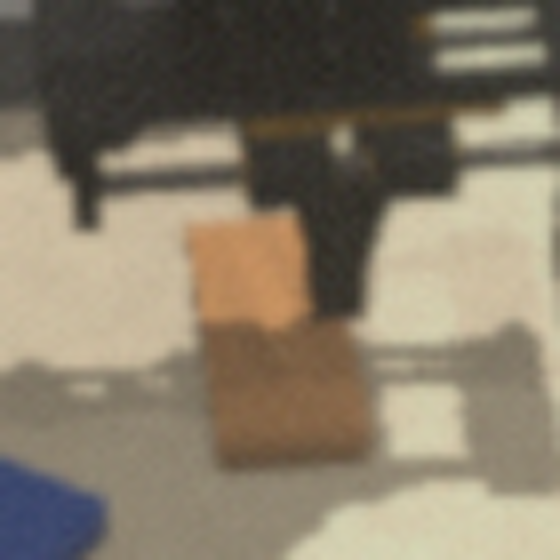

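Run:
```python
from h import *
print(ctrl.finger_overhang, readout.get_state()["position"], readout.get_state()["time"])
p_,d=viewer.get_image("side"); W=cloud("side",d)
for v in range(240,284,2): print(v,[ tuple(float(t) for t in np.round(W[v,u],3)) for u in (309,312,315)])
```

```text
0.011 [ 0.5264376  -0.08382504  0.01589879] 4.9167
240 [(0.511, -0.098, 0.176), (0.515, -0.106, 0.181), (0.522, -0.109, 0.181)]
242 [(0.51, -0.1, 0.172), (0.516, -0.105, 0.174), (0.524, -0.106, 0.172)]
244 [(0.512, -0.096, 0.163), (0.517, -0.102, 0.165), (0.522, -0.108, 0.168)]
246 [(0.51, -0.101, 0.16), (0.515, -0.106, 0.162), (0.524, -0.105, 0.159)]
248 [(0.509, -0.102, 0.155), (0.515, -0.107, 0.157), (0.524, -0.106, 0.154)]
250 [(0.508, -0.106, 0.152), (0.515, -0.108, 0.151), (0.522, -0.109, 0.15)]
252 [(0.51, -0.1, 0.14), (0.516, -0.106, 0.143), (0.522, -0.11, 0.144)]
254 [(0.509, -0.103, 0.136), (0.516, -0.106, 0.136), (0.525, -0.105, 0.133)]
256 [(0.51, -0.1, 0.127), (0.581, 0.032, -0.003), (0.527, -0.1, 0.122)]
258 [(0.504, -0.114, 0.134), (0.515, -0.108, 0.125), (0.524, -0.107, 0.121)]
260 [(0.503, -0.116, 0.129), (0.512, -0.116, 0.126), (0.521, -0.115, 0.122)]
262 [(0.504, -0.115, 0.121), (0.511, -0.117, 0.121), (0.529, -0.098, 0.099)]
264 [(0.504, -0.116, 0.116), (0.511, -0.118, 0.115), (0.529, -0.097, 0.091)]
266 [(0.513, -0.095, 0.088), (0.522, -0.094, 0.084), (0.53, -0.096, 0.083)]
268 [(0.515, -0.091, 0.077), (0.524, -0.091, 0.074), (0.53, -0.096, 0.075)]
270 [(0.515, -0.092, 0.071), (0.523, -0.093, 0.069), (0.531, -0.095, 0.068)]
272 [(0.102, -0.98, 0.969), (0.525, -0.09, 0.059), (0.53, -0.097, 0.063)]
274 [(0.516, -0.092, 0.056), (0.522, -0.096, 0.057), (0.53, -0.097, 0.056)]
276 [(0.516, -0.09, 0.048), (0.524, -0.092, 0.046), (0.53, -0.097, 0.048)]
278 [(0.516, -0.09, 0.041), (0.525, -0.091, 0.038), (0.531, -0.096, 0.04)]
280 [(0.526, -0.069, 0.011), (0.534, -0.071, 0.01), (0.546, -0.066, 0.001)]
282 [(0.523, -0.076, 0.011), (0.53, -0.08, 0.012), (0.543, -0.073, 0.001)]
```

The picture disagrees with the reported pose. The visible fingertip bottom, near pixel (312,279), comes out at z≈0.035 in depth, where the readout implies 0.005. The finger is over the wedge and the wedge hasn't moved, so I trust the picture. I'll back off sideways and come down carefully beside it.

```bash
python3 -m creep '[{"linear":[0,0,0.008],"twist":[0,0,0],"fingers":1},{"linear":[0,0,0.018],"twist":[0,0,0],"fingers":1},{"linear":[0,-0.001,0.028],"twist":[0,0,0],"fingers":1},{"linear":[0,-0.001,0.032],"twist":[0,0,0],"fingers":1},{"linear":[0.004,-0.001,0.032],"twist":[0,0,0],"fingers":1},{"linear":[0.008,-0.001,0.032],"twist":[0,0,0],"fingers":1},{"linear":[0.008,-0.001,0.032],"twist":[0,0,0],"fingers":1}]'
cat >> h.py <<'E'
def tip(save=None):
    p_,d=viewer.get_image("side"); W=cloud("side",d)
    s=readout.get_state(); p=np.array(s["position"])
    u0,v0=proj("side",p)
    if save: 
        a,b=int(v0)-45,int(u0)-40
        cv2.imwrite(save,cv2.resize(p_[a:a+75,b:b+80,::-1],None,fx=8,fy=8,interpolation=cv2.INTER_CUBIC))
    g=p_.max(2)
    h=np.hypot(W[...,0]-p[0],W[...,1]-p[1])
    m=(h<.022)&(d>.3)&(g<75)&(W[...,2]>.0); 
    v,u=np.where(m); print("pos",np.round(p,4),"F",np.round(s["ft_force"],2),"dark px rows",v.min() if len(v) else None,v.max() if len(v) else None,"proj tcp",np.round([u0,v0],1))
    if len(v):
        for r in range(v.max()-6,v.max()+1): 
            q=W[r][m[r]]; 
            if len(q): print(r,len(q),np.round(np.median(q,0),3), np.round([q[:,0].min(),q[:,0].max()],3))
E
python3 - <<'E'
from h import *
tip("pics/tip1.png")
E
```

```text
time: 5.55
position: [0.5555, -0.0942, 0.0065]
tool_rot: [0.236, 1.56, -0.236]
ft_force: [-0.1, -0.2, 0.2]
grip_width: 0.01
pos [ 0.5556 -0.0942  0.0069] F [-0.77 -0.16 -0.36] dark px rows 240 281 proj tcp [322.7 284.1]
275 6 [ 0.552 -0.103  0.05 ] [0.545 0.558]
276 6 [ 0.552 -0.104  0.046] [0.545 0.559]
277 6 [ 0.553 -0.103  0.042] [0.546 0.559]
278 5 [ 0.552 -0.102  0.039] [0.546 0.556]
279 5 [ 0.552 -0.102  0.033] [0.547 0.557]
280 4 [ 0.552 -0.105  0.031] [0.55  0.556]
281 1 [ 0.548 -0.103  0.029] [0.548 0.548]
```

View pics/tip1.png

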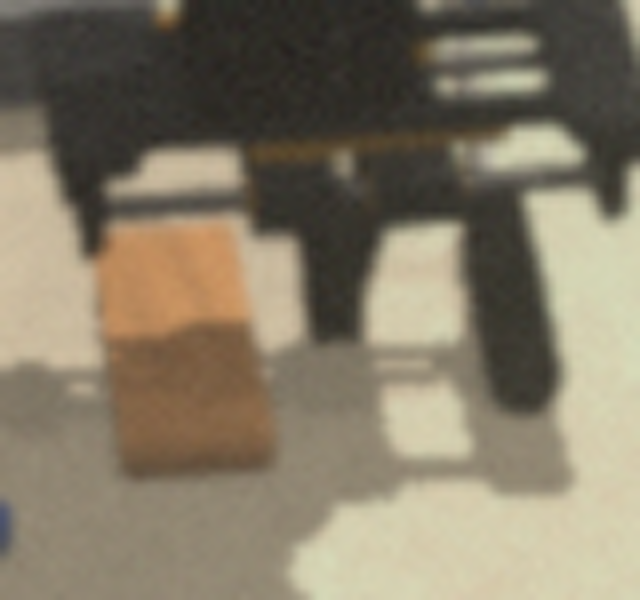

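```bash
python3 -m creep '[{"linear":[0.004,0,0],"twist":[0,0,0],"fingers":1},{"linear":[0.008,0,0],"twist":[0,0,0],"fingers":1},{"linear":[0.012,0,0],"twist":[0,0,0],"fingers":1},{"linear":[0.012,0,0],"twist":[0,0,0],"fingers":1}]'
python3 - <<'E'
from h import *
tip("pics/tip2.png")
E
```

```text
time: 5.93
position: [0.5558, -0.094, -0.0051]
tool_rot: [0.236, 1.559, -0.236]
ft_force: [-0.7, 0.3, -0.7]
grip_width: 0.001
pos [ 0.5561 -0.0942 -0.0047] F [ 0.47 -1.21  0.78] dark px rows 136 284 proj tcp [322.8 287.1]
278 6 [ 0.553 -0.103  0.038] [0.548 0.56 ]
279 5 [ 0.555 -0.101  0.035] [0.546 0.558]
280 6 [ 0.553 -0.103  0.031] [0.546 0.558]
281 6 [ 0.552 -0.103  0.028] [0.547 0.558]
282 6 [ 0.553 -0.102  0.023] [0.546 0.559]
283 6 [ 0.554 -0.104  0.02 ] [0.545 0.56 ]
284 1 [ 0.55  -0.1    0.015] [0.55 0.55]
```

View pics/tip2.png

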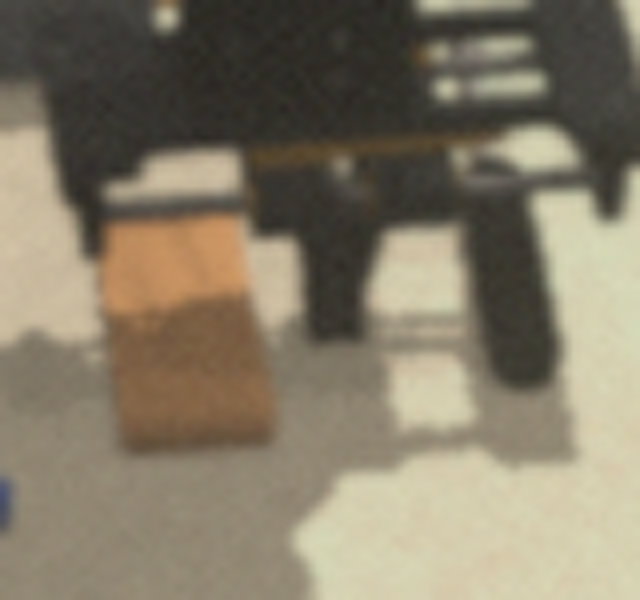

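```bash
python3 -m creep '[{"linear":[0.003,0,0],"twist":[0,0,0],"fingers":1},{"linear":[0.006,0,0],"twist":[0,0,0],"fingers":1},{"linear":[0.008,0,0],"twist":[0,0,0],"fingers":1},{"linear":[0.01,0,0],"twist":[0,0,0],"fingers":1},{"linear":[0.01,0,0],"twist":[0,0,0],"fingers":1}]'
python3 - <<'E'
from h import *
tip("pics/tip3.png")
E
```

```text
time: 6.4
position: [0.5563, -0.0943, -0.0146]
tool_rot: [0.236, 1.559, -0.236]
ft_force: [-0.7, 0.6, 0.2]
grip_width: 0.008
pos [ 0.5565 -0.0943 -0.0144] F [-0.55  0.1  -0.13] dark px rows 247 286 proj tcp [322.8 289.7]
280 6 [ 0.553 -0.102  0.03 ] [0.546 0.559]
281 7 [ 0.551 -0.104  0.029] [0.546 0.558]
282 7 [ 0.552 -0.102  0.022] [0.546 0.56 ]
283 6 [ 0.554 -0.104  0.02 ] [0.546 0.56 ]
284 6 [ 0.553 -0.103  0.017] [0.546 0.561]
285 6 [ 0.554 -0.103  0.013] [0.547 0.558]
286 6 [ 0.554 -0.103  0.009] [0.547 0.56 ]
```

View pics/tip3.png

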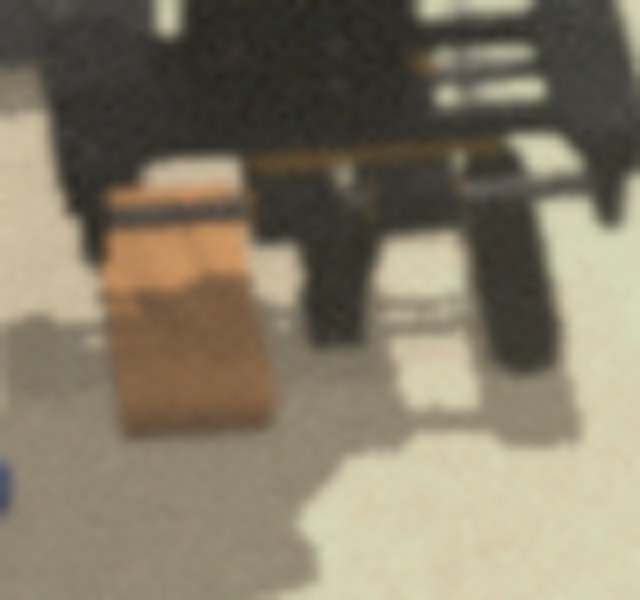

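```bash
python3 -m creep '[{"linear":[0.0015,0.004,-0.006],"twist":[0,0,0],"fingers":1},{"linear":[0.0015,0.004,-0.011],"twist":[0,0,0],"fingers":1},{"linear":[0.0015,0.004,-0.015],"twist":[0,0,0],"fingers":1},{"linear":[0.0015,0.004,-0.018],"twist":[0,0,0],"fingers":1},{"linear":[0.0015,0.004,-0.021],"twist":[0,0,0],"fingers":1},{"linear":[0.0015,0.004,-0.024],"twist":[0,0,0],"fingers":1},{"linear":[0.0015,0.004,-0.027],"twist":[0,0,0],"fingers":1},{"linear":[0.0015,0.004,-0.029],"twist":[0,0,0],"fingers":1}]'
python3 - <<'E'
from h import *
wedge_side("pics/side6.png"); tip()
E
```

```text
time: 7.12
position: [0.53, -0.0819, -0.0155]
tool_rot: [0.236, 1.558, -0.236]
ft_force: [0.5, -0.4, -0.4]
grip_width: 0.005
wedge mm 502.9 -55.1 yaw 72.4  IoU 0.809 | foot in wedge x 138.6 y 8.1
pos [ 0.5299 -0.0818 -0.0156] F [ 0.45 -1.03 -0.6 ] dark px rows 247 286 proj tcp [312.  289.8]
280 6 [ 0.526 -0.09   0.03 ] [0.519 0.535]
281 7 [ 0.524 -0.09   0.027] [0.519 0.532]
282 6 [ 0.526 -0.092  0.023] [0.518 0.532]
283 6 [ 0.527 -0.092  0.019] [0.521 0.532]
284 6 [ 0.526 -0.091  0.016] [0.519 0.532]
285 6 [ 0.528 -0.089  0.011] [0.521 0.531]
286 5 [ 0.528 -0.09   0.006] [0.523 0.534]
```

View pics/side6.png

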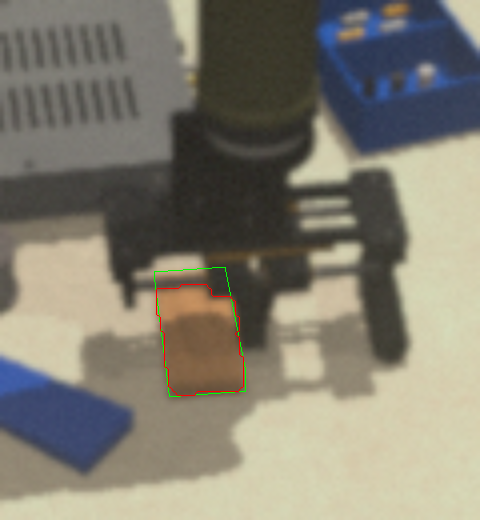

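The fit puts the wedge 13 mm left with its yaw unchanged. About 8 mm remains.

```bash
python3 -m creep '[{"linear":[0,0,-0.003],"twist":[0,0,0],"fingers":1},{"linear":[0,0,-0.006],"twist":[0,0,0],"fingers":1},{"linear":[0,0,-0.0075],"twist":[0,0,0],"fingers":1},{"linear":[0,0,-0.0075],"twist":[0,0,0],"fingers":1},{"linear":[0,0,0.004],"twist":[0,0,0],"fingers":1},{"linear":[0,0,0.018],"twist":[0,0,0],"fingers":1},{"linear":[-0.02,0,0.022],"twist":[0,0,0],"fingers":1},{"linear":[-0.055,0,0.022],"twist":[0,0,0],"fingers":1}]'
python3 - <<'E'
from h import *
wedge_side("pics/side7.png"); need([0.5,-0.15,0.05],-17.4)
E
```

```text
time: 7.88
position: [0.5486, -0.0884, 0.0365]
tool_rot: [0.234, 1.565, -0.238]
ft_force: [1.4, 0.1, 0.1]
grip_width: 0.006
wedge mm 495.1 -52.2 yaw 72.9  IoU 0.932 | foot in wedge x 138.2 y -1.4
 lin mm [ -5.1 -73.9 -33.9] twist [ 0.14  0.32 -0.07] z-yaw now -17.26 x [ 0.006 -0.001 -1.   ] pos [ 0.5544 -0.0895  0.0452] t 7.93
```

View pics/side7.png

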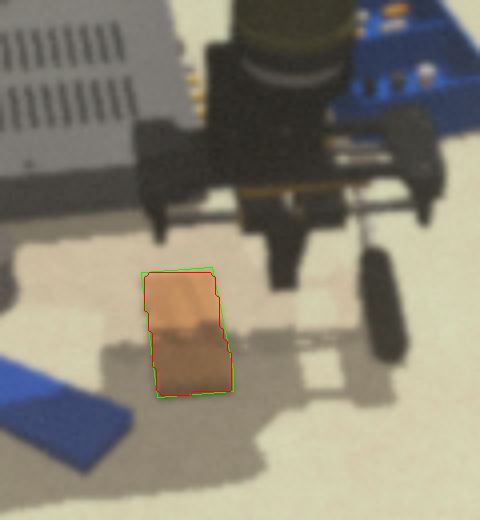

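Run:
```python
from h import *
need([0.4725,-0.133,0.045],-17.1); need([0.4725,-0.133,-0.0155],-17.1)
```

```text
lin mm [ -0.3 -65.8 -65.3] twist [-0.16  0.32 -0.07] z-yaw now -17.26 x [ 0.006 -0.001 -1.   ] pos [ 0.5544 -0.0895  0.0452] t 7.93
 lin mm [ 60.2 -65.9 -65.6] twist [-0.16  0.32 -0.07] z-yaw now -17.26 x [ 0.006 -0.001 -1.   ] pos [ 0.5544 -0.0895  0.0452] t 7.93
```

```bash
python3 -m creep '[{"linear":[0,-0.015,-0.015],"twist":[0,0,0],"fingers":0.55},{"linear":[0,-0.035,-0.035],"twist":[0,0,0],"fingers":0.55},{"linear":[0,-0.055,-0.055],"twist":[0,0,0],"fingers":0.55},{"linear":[0,-0.066,-0.065],"twist":[0,0,0],"fingers":0.55},{"linear":[0,-0.066,-0.065],"twist":[0,0,0],"fingers":0.55},{"linear":[0,-0.066,-0.065],"twist":[0,0,0],"fingers":0.55}]'
python3 - <<'E'
from h import *
need([0.4725,-0.133,-0.0155],-17.1); tip("pics/tip4.png")
E
```

```text
time: 8.43
position: [0.4696, -0.1323, 0.0396]
tool_rot: [0.238, 1.557, -0.236]
ft_force: [0.9, 0.4, 0.1]
grip_width: 0.217
 lin mm [55.1  0.2  3. ] twist [-0.18  0.05 -0.08] z-yaw now -17.28 x [ 0.001  0.001 -1.   ] pos [ 0.4696 -0.1323  0.0396] t 8.43
pos [ 0.4704 -0.1318  0.0397] F [-0.35 -0.3  -0.52] dark px rows 248 290 proj tcp [299.2 293.6]
284 4 [ 0.465 -0.142  0.086] [0.451 0.479]
285 4 [ 0.466 -0.142  0.079] [0.45 0.48]
286 4 [ 0.466 -0.14   0.076] [0.451 0.48 ]
287 4 [ 0.466 -0.141  0.073] [0.451 0.48 ]
288 4 [ 0.466 -0.14   0.068] [0.452 0.48 ]
289 3 [ 0.452 -0.141  0.07 ] [0.451 0.481]
290 2 [ 0.453 -0.135  0.062] [0.453 0.454]
```

View pics/tip4.png

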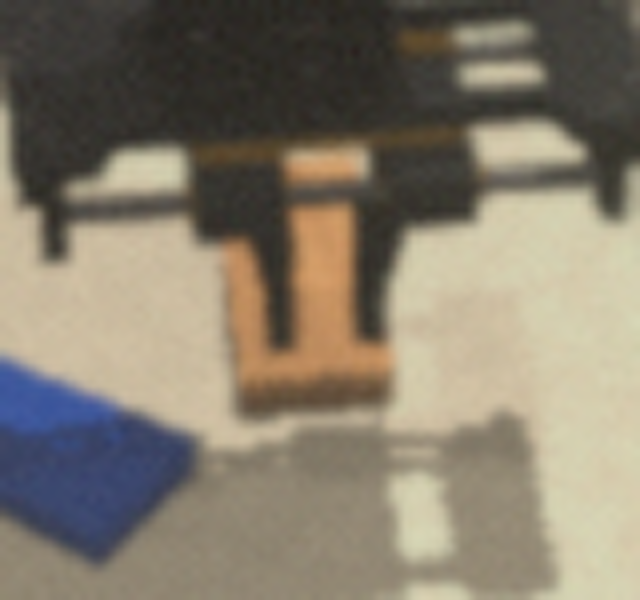

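```bash
python3 -m creep '[{"linear":[0.012,0,0.004],"twist":[0,0,0],"fingers":0.55},{"linear":[0.025,0,0.004],"twist":[0,0,0],"fingers":0.55},{"linear":[0.038,0,0.004],"twist":[0,0,0],"fingers":0.55},{"linear":[0.047,0,0.004],"twist":[0,0,0],"fingers":0.55},{"linear":[0.053,0,0.004],"twist":[0,0,0],"fingers":0.55},{"linear":[0.055,0,0.004],"twist":[0,0,0],"fingers":0.55},{"linear":[0.055,0,0.004],"twist":[0,0,0],"fingers":0.55}]'
python3 - <<'E'
from h import *
tip("pics/tip5.png"); wedge_side()
E
```

```text
time: 9.07
position: [0.4735, -0.1332, -0.016]
tool_rot: [0.235, 1.559, -0.236]
ft_force: [-0.3, 0.1, -0.7]
grip_width: 0.225
pos [ 0.4738 -0.1334 -0.0155] F [0.37 0.1  0.63] dark px rows 266 305 proj tcp [300.6 308.6]
299 6 [ 0.47  -0.141  0.03 ] [0.453 0.487]
300 6 [ 0.47  -0.143  0.028] [0.453 0.484]
301 6 [ 0.47  -0.142  0.024] [0.453 0.483]
302 6 [ 0.47  -0.142  0.021] [0.453 0.486]
303 6 [ 0.469 -0.142  0.016] [0.454 0.485]
304 4 [ 0.471 -0.144  0.011] [0.455 0.486]
305 4 [ 0.47  -0.143  0.009] [0.457 0.486]
wedge mm 519.7 -19.8 yaw 67.4  IoU 0.141 | foot in wedge x 98.3 y 22.2
```

View pics/tip5.png

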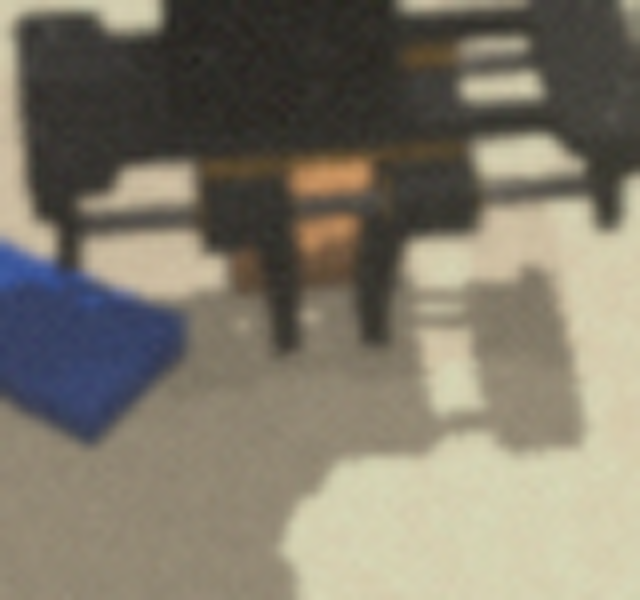

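```bash
python3 -m creep '[{"linear":[0,0.005,0],"twist":[0,0,0],"fingers":0.55},{"linear":[0,0.01,0],"twist":[0,0,0],"fingers":0.55},{"linear":[0,0.014,0],"twist":[0,0,0],"fingers":0.55},{"linear":[0,0.018,0],"twist":[0,0,0],"fingers":0.55},{"linear":[0,0.023,0],"twist":[0,0,0],"fingers":0.55},{"linear":[0,0.028,0],"twist":[0,0,0],"fingers":0.55},{"linear":[0,0.034,0],"twist":[0,0,0],"fingers":0.55},{"linear":[0,0.04,0],"twist":[0,0,0],"fingers":0.55}]'
python3 -m creep '[{"linear":[0,0.006,0],"twist":[0,0,0],"fingers":0.55},{"linear":[0,0.012,0],"twist":[0,0,0],"fingers":0.55},{"linear":[0,0.018,0],"twist":[0,0,0],"fingers":0.55},{"linear":[0,0.022,0],"twist":[0,0,0],"fingers":0.55},{"linear":[0,0.025,0],"twist":[0,0,0],"fingers":0.55},{"linear":[0,0.025,0],"twist":[0,0,0],"fingers":0.55}]'
python3 - <<'E'
from h import *
tip(); p,d=viewer.get_image("side"); cv2.imwrite("pics/side8.png",cv2.resize(p[210:310,250:370,::-1],None,fx=6,fy=6,interpolation=cv2.INTER_CUBIC))
p,d=viewer.get_image("top"); cv2.imwrite("pics/top8.png",cv2.resize(p[210:310,250:370,::-1],None,fx=6,fy=6,interpolation=cv2.INTER_CUBIC))
E
```

```text
time: 9.83
position: [0.4854, -0.0946, -0.0156]
tool_rot: [0.236, 1.558, -0.236]
ft_force: [-0.2, -0.9, 0.4]
grip_width: 0.227
time: 10.33
position: [0.4929, -0.0704, -0.0157]
tool_rot: [0.235, 1.558, -0.234]
ft_force: [-0.2, 0.6, -0.1]
grip_width: 0.227
pos [ 0.4927 -0.0709 -0.0157] F [-0.24 -0.62 -0.5 ] dark px rows 143 288 proj tcp [297.8 291.1]
282 6 [ 0.49  -0.079  0.028] [0.475 0.503]
283 7 [ 0.48  -0.076  0.022] [0.474 0.504]
284 7 [ 0.48  -0.075  0.019] [0.475 0.506]
285 5 [ 0.5   -0.082  0.014] [0.474 0.505]
286 4 [ 0.49  -0.079  0.011] [0.474 0.505]
287 4 [ 0.49  -0.078  0.009] [0.475 0.503]
288 1 [ 0.475 -0.079  0.01 ] [0.475 0.475]
```

View pics/side8.png

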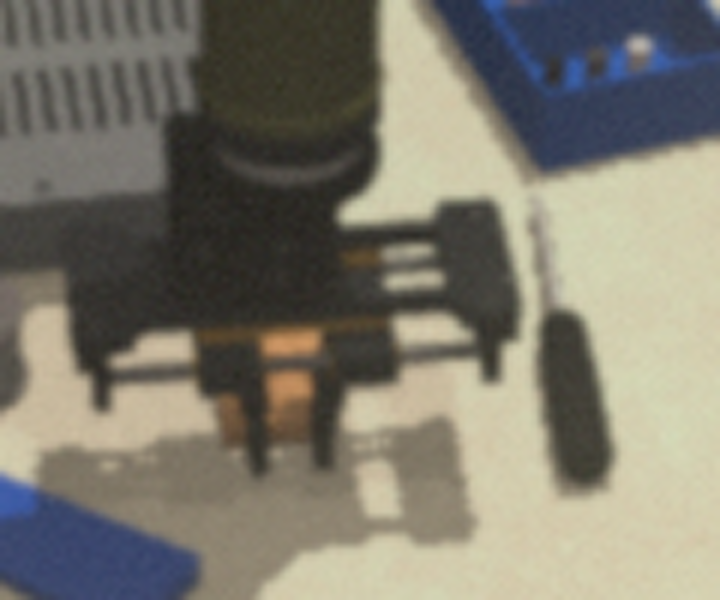

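View pics/top8.png

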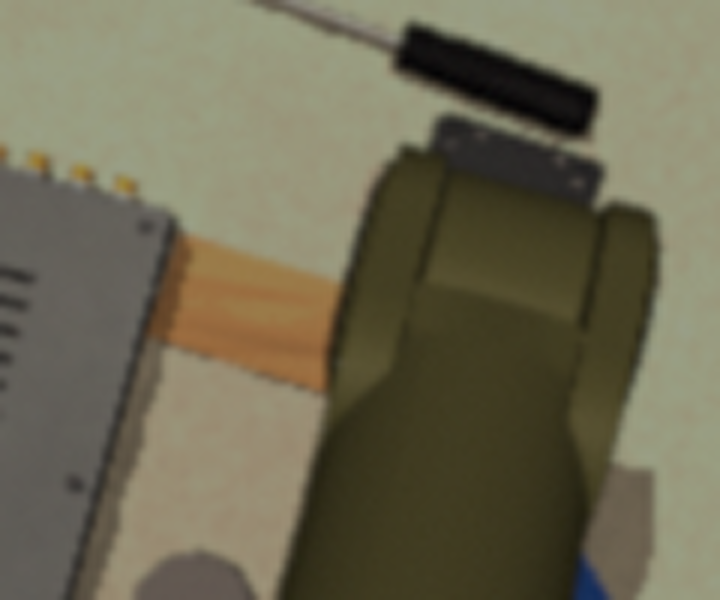

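Run:
```python
from h import *
q=viewer.camera_params("top");K=np.array(q["K"]);T=np.array(q["cam_to_world"])
def px(u,v,z):
    r=T[:3,:3]@np.linalg.inv(K)@[u,v,1]; return (T[:3,3]+r*((z-T[2,3])/r[2]))[:2]
f=lambda x,y,z: px(250+x/6-.4,210+y/6-.4,z)
c=f(175,215,.058); w=f(70,600,.058); print("corner",c,"wall pt",w)
a=w-c; a/=np.linalg.norm(a); n=np.array([-a[1],a[0]]); print("unit -x dir",a,"yaw",np.degrees(np.arctan2(-a[1],-a[0])))
for s in (1,-1):
    print("foot est",c+a*.025+s*n*.025)
e1=f(185,237,.004),f(340,280,.009); e2=f(160,338,.004),f(325,388,.009); print(e1,e2)
m0=(e1[0]+e2[0])/2; m1=(e1[1]+e2[1])/2; d=(m0-m1)/np.linalg.norm(m0-m1); print("axis yaw",np.degrees(np.arctan2(d[1],d[0])))
for s in (1,-1):
    ft=c+a*.025+s*n*.025; r=ft-m0; print("foot lateral(left +)",-r[0]*d[1]+r[1]*d[0],"along",r@d)
for ft in ([.537,.0795],[.536,.078]):
    r=np.array(ft)-m0; print("net foot lateral",-r[0]*d[1]+r[1]*d[0],"along",r@d)
```

```text
corner [0.55356428 0.04898495] wall pt [0.38724625 0.09010318]
unit -x dir [-0.9707727   0.24000077] yaw -13.886586101937093
foot est [0.52329494 0.03071565]
foot est [0.53529498 0.07925429]
(array([0.54905548, 0.04753351]), array([ 0.53004597, -0.02341953])) (array([0.50284883, 0.05784226]), array([ 0.48103037, -0.01739456]))
axis yaw 74.39599024199251
foot lateral(left +) -0.0033509707665617693 along -0.02187717348947497
foot lateral(left +) -0.0018524603151489323 along 0.02810036613010823
net foot lateral -0.003428547405628526 along 0.028795649568569778
net foot lateral -0.0028688844992707605 along 0.027081946726403964
```

The top crop shows the wedge's thin edge at the unit's wall, at (170,290) in the crop. From the cover corner I get the foot at (0.535, 0.079), matching the networks. It is about 2-3 mm off the wedge's centre line, which is fine, so I push on.

```bash
python3 -m creep '[{"linear":[0,0.004,0],"twist":[0,0,0],"fingers":0.55},{"linear":[0,0.009,0],"twist":[0,0,0],"fingers":0.55},{"linear":[0,0.014,0],"twist":[0,0,0],"fingers":0.55},{"linear":[0,0.019,0],"twist":[0,0,0],"fingers":0.55},{"linear":[0,0.023,0],"twist":[0,0,0],"fingers":0.55},{"linear":[0,0.025,0],"twist":[0,0,0],"fingers":0.55},{"linear":[0,0.025,0],"twist":[0,0,0],"fingers":0.55}]'
cat >> h.py <<'E'
def force(n=6):
    F=[];
    for i in range(n):
        viewer.get_image("side"); s=readout.get_state(); F.append(s["ft_force"])
    F=np.array(F); a=np.radians(72.8); ax=np.array([np.cos(a),np.sin(a),0])
    print("t %.2f pos"%s["time"],np.round(s["position"],4),"F mean",np.round(F.mean(0),2),"along push %.2f +- %.2f"%((F@ax).mean(),(F@ax).std()/n**.5))
E
python3 -c "
from h import *
force()"
```

```text
time: 11.07
position: [0.5003, -0.0466, -0.0156]
tool_rot: [0.235, 1.558, -0.234]
ft_force: [-0.3, -0.6, 0.1]
grip_width: 0.226
t 11.37 pos [ 0.5    -0.0477 -0.0156] F mean [ 0.01 -0.17 -0.34] along push -0.16 +- 0.18
```

```bash
python3 -m creep '[{"linear":[0,0.002,0],"twist":[0,0,0],"fingers":0.55},{"linear":[0,0.004,0],"twist":[0,0,0],"fingers":0.55},{"linear":[0,0.006,0],"twist":[0,0,0],"fingers":0.55},{"linear":[0,0.008,0],"twist":[0,0,0],"fingers":0.55},{"linear":[0,0.008,0],"twist":[0,0,0],"fingers":0.55}]'
python3 -c "
from h import *
force(4)"
python3 -m creep '[{"linear":[0,0.002,0],"twist":[0,0,0],"fingers":0.55},{"linear":[0,0.004,0],"twist":[0,0,0],"fingers":0.55},{"linear":[0,0.005,0],"twist":[0,0,0],"fingers":0.55},{"linear":[0,0.005,0],"twist":[0,0,0],"fingers":0.55}]'
python3 -c "
from h import *
force(4)"
python3 -m creep '[{"linear":[0,0.002,0],"twist":[0,0,0],"fingers":0.55},{"linear":[0,0.003,0],"twist":[0,0,0],"fingers":0.55},{"linear":[0,0.004,0],"twist":[0,0,0],"fingers":0.55},{"linear":[0,0.004,0],"twist":[0,0,0],"fingers":0.55}]'
python3 -c "
from h import *
force(4)"
```

```text
time: 11.78
position: [0.5025, -0.0392, -0.0157]
tool_rot: [0.235, 1.558, -0.235]
ft_force: [-0.8, -0.0, -0.2]
grip_width: 0.227
t 11.98 pos [ 0.5024 -0.0397 -0.0156] F mean [ 0.57  0.48 -0.05] along push 0.62 +- 0.14
time: 12.32
position: [0.504, -0.0347, -0.0156]
tool_rot: [0.235, 1.558, -0.235]
ft_force: [-0.3, 0.1, -0.1]
grip_width: 0.22
t 12.52 pos [ 0.5039 -0.035  -0.0156] F mean [ 0.23 -0.17 -0.53] along push -0.10 +- 0.20
time: 12.85
position: [0.5051, -0.0309, -0.0156]
tool_rot: [0.236, 1.558, -0.235]
ft_force: [0.1, 0.6, -0.0]
grip_width: 0.223
t 13.05 pos [ 0.5051 -0.0311 -0.0156] F mean [0.12 0.36 0.2 ] along push 0.38 +- 0.25
```

```bash
for i in 1; do python3 -m creep '[{"linear":[0,0.0015,0],"twist":[0,0,0],"fingers":0.55},{"linear":[0,0.003,0],"twist":[0,0,0],"fingers":0.55},{"linear":[0,0.003,0],"twist":[0,0,0],"fingers":0.55}]' >/dev/null
python3 -c "
from h import *
force(4)"; done
python3 -m creep '[{"linear":[0,0.0015,0],"twist":[0,0,0],"fingers":0.55},{"linear":[0,0.003,0],"twist":[0,0,0],"fingers":0.55},{"linear":[0,0.003,0],"twist":[0,0,0],"fingers":0.55}]' >/dev/null
python3 -c "
from h import *
force(4)"
python3 -m creep '[{"linear":[0,0.0015,0],"twist":[0,0,0],"fingers":0.55},{"linear":[0,0.003,0],"twist":[0,0,0],"fingers":0.55},{"linear":[0,0.003,0],"twist":[0,0,0],"fingers":0.55}]' >/dev/null
python3 -c "
from h import *
force(4)"
```

```text
t 13.50 pos [ 0.506  -0.0282 -0.0156] F mean [ 0.4  -0.1  -0.02] along push 0.02 +- 0.25
t 13.95 pos [ 0.5067 -0.026  -0.0157] F mean [-0.89 -2.93  1.32] along push -3.06 +- 0.27
t 14.40 pos [ 0.5074 -0.0238 -0.0157] F mean [-2.11 -5.39  1.87] along push -5.78 +- 0.24
```

The push force rose to 5.8 N, from 0, in less than 6 mm of travel, so the wedge is bearing on the foot. Next I back off and look.

```bash
python3 -m creep '[{"linear":[0,-0.003,0],"twist":[0,0,0],"fingers":0.55},{"linear":[0,-0.008,0],"twist":[0,0,0],"fingers":0.55},{"linear":[0,-0.018,0],"twist":[0,0,0],"fingers":0.55},{"linear":[-0.015,-0.028,0],"twist":[0,0,0],"fingers":1},{"linear":[-0.04,-0.033,0],"twist":[0,0,0],"fingers":1},{"linear":[-0.075,-0.033,0],"twist":[0,0,0],"fingers":1},{"linear":[-0.1,-0.033,0],"twist":[0,0,0],"fingers":1},{"linear":[-0.1,-0.033,0],"twist":[0,0,0],"fingers":1}]'
python3 - <<'E'
from h import *
force(4)
for c in ("top","side"):
    p,d=viewer.get_image(c); np.save(c+"9.npy",d)
    cv2.imwrite(f"pics/{c}9f.png",p[:,:,::-1])
    cv2.imwrite(f"pics/{c}9.png",cv2.resize(p[200:310,220:370,::-1],None,fx=5,fy=5,interpolation=cv2.INTER_CUBIC))
    for l in ("corner_top","short_foot","wedge"): print(c,l,[(np.round(r["centre"],3).tolist(),round(r["conf"],2)) for r in nets.place_of(c,l)][:2])
E
```

```text
time: 15.07
position: [0.5019, -0.0547, 0.0896]
tool_rot: [0.239, 1.549, -0.233]
ft_force: [0.7, -0.3, -0.1]
grip_width: 0.021
t 15.27 pos [ 0.497  -0.054   0.0834] F mean [-0.08 -0.09 -0.07] along push -0.11 +- 0.31
top corner_top [([0.538, 0.076, 0.056], 0.61)]
top short_foot [([0.535, 0.079, 0.002], 0.62)]
top wedge [([0.523, 0.045, 0.002], 0.69)]
side corner_top [([0.54, 0.076, 0.056], 0.75)]
side short_foot [([0.537, 0.08, 0.003], 0.94)]
side wedge [([0.377, -0.081, -0.001], 0.94), ([0.524, 0.046, -0.005], 0.66)]
```

View pics/top9.png

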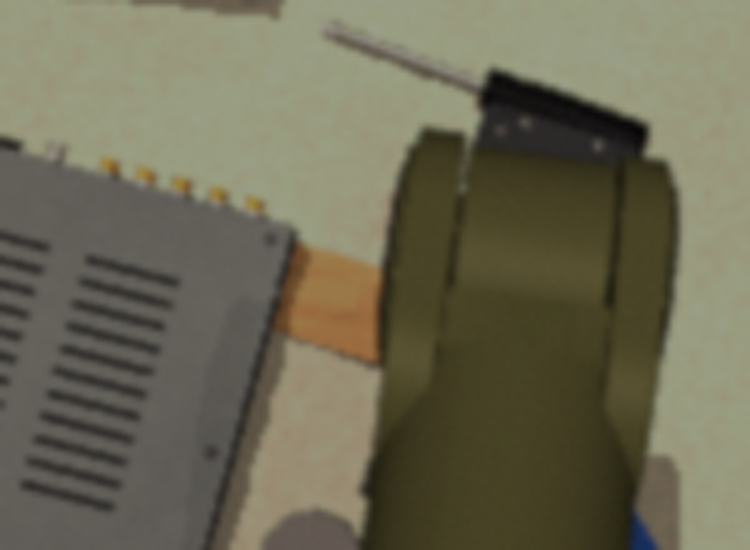

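View pics/side9.png

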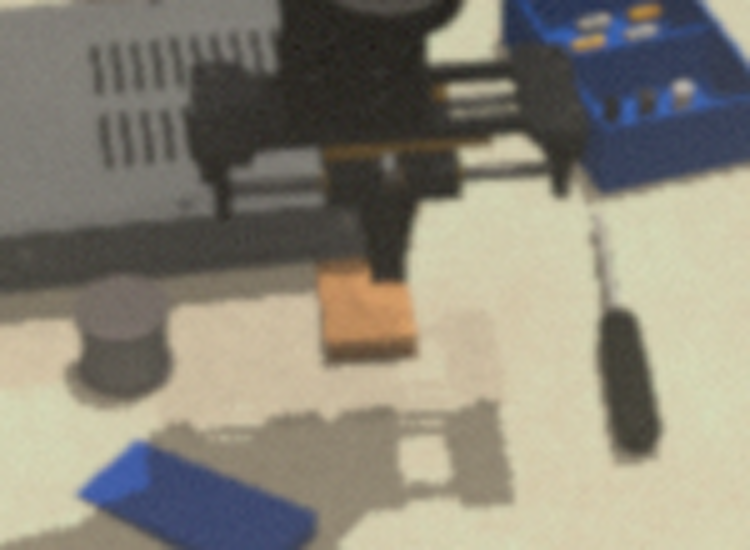

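Run:
```python
from h import *
need([0.5385,0.081,0.083],-17.1)
```

```text
lin mm [  0.9 141.2  -1. ] twist [-0.1  -0.04  0.03] z-yaw now -17.2 x [-0.001 -0.    -1.   ] pos [ 0.4977 -0.0542  0.0839] t 15.67
```

```bash
python3 -m creep '[{"linear":[0,0.012,0],"twist":[0,0,0],"fingers":1},{"linear":[0,0.036,0],"twist":[0,0,0],"fingers":1},{"linear":[0,0.062,0],"twist":[0,0,0],"fingers":1},{"linear":[0,0.088,0],"twist":[0,0,0],"fingers":1},{"linear":[0,0.112,0],"twist":[0,0,0],"fingers":1},{"linear":[0,0.132,0],"twist":[0,0,0],"fingers":1},{"linear":[0,0.141,-0.001],"twist":[0,0,0],"fingers":1},{"linear":[0,0.141,-0.001],"twist":[0,0,0],"fingers":1}]'
python3 -m creep '[{"linear":[0.006,0,0],"twist":[0,0,0],"fingers":1},{"linear":[0.014,0,0],"twist":[0,0,0],"fingers":1},{"linear":[0.022,0,0],"twist":[0,0,0],"fingers":1},{"linear":[0.028,0,0],"twist":[0,0,0],"fingers":1},{"linear":[0.032,0,0],"twist":[0,0,0],"fingers":1},{"linear":[0.032,0,0],"twist":[0,0,0],"fingers":1}]'
python3 - <<'E'
from h import *
tip("pics/tip10.png"); force(4)
E
```

```text
time: 16.33
position: [0.5387, 0.0843, 0.0841]
tool_rot: [0.232, 1.559, -0.232]
ft_force: [-0.7, -0.9, -1.2]
grip_width: 0.006
time: 16.83
position: [0.5377, 0.08, 0.051]
tool_rot: [0.236, 1.56, -0.237]
ft_force: [-0.8, 0.7, 0.2]
grip_width: 0.005
pos [0.5381 0.0802 0.0517] F [ 0.42  0.42 -0.37] dark px rows 87 250 proj tcp [291.5 235.4]
246 1 [0.531 0.061 0.029] [0.531 0.531]
248 1 [0.526 0.062 0.022] [0.526 0.526]
250 1 [0.534 0.06  0.014] [0.534 0.534]
t 17.08 pos [0.5391 0.0809 0.0528] F mean [ 0.05  0.12 -0.26] along push 0.13 +- 0.16
```

View pics/tip10.png

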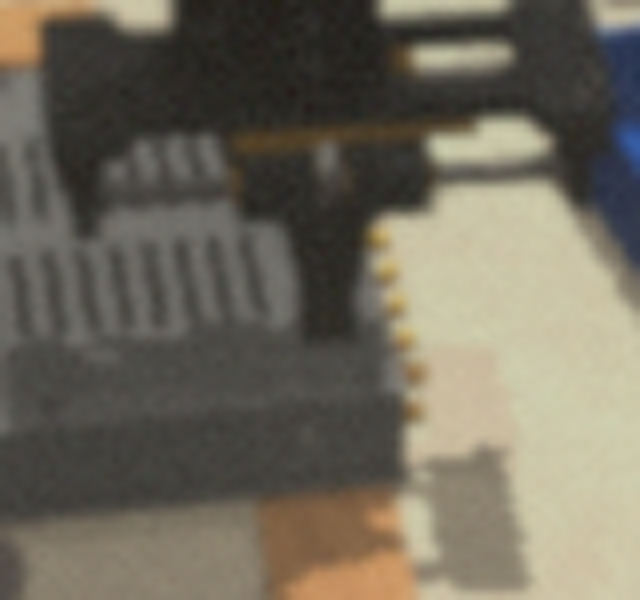

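The fingertip, at crop (330,335), hangs about 15 mm over the cover near the corner above the foot, with the wedge below it at (330,540). Now I press gently.

```bash
python3 -m creep '[{"linear":[0.004,0,0],"twist":[0,0,0],"fingers":1},{"linear":[0.008,0,0],"twist":[0,0,0],"fingers":1},{"linear":[0.011,0,0],"twist":[0,0,0],"fingers":1},{"linear":[0.012,0,0],"twist":[0,0,0],"fingers":1},{"linear":[0.012,0,0],"twist":[0,0,0],"fingers":1}]' >/dev/null
python3 -c "
from h import *
force(4)"
python3 -m creep '[{"linear":[0.001,0,0],"twist":[0,0,0],"fingers":1},{"linear":[0.002,0,0],"twist":[0,0,0],"fingers":1},{"linear":[0.002,0,0],"twist":[0,0,0],"fingers":1}]' >/dev/null
python3 -c "
from h import *
force(4)"
python3 -m creep '[{"linear":[0.001,0,0],"twist":[0,0,0],"fingers":1},{"linear":[0.0015,0,0],"twist":[0,0,0],"fingers":1},{"linear":[0.0015,0,0],"twist":[0,0,0],"fingers":1}]' >/dev/null
python3 -c "
from h import *
force(4)"
```

```text
t 17.70 pos [0.5388 0.0809 0.0405] F mean [-0.14 -0.32 -0.14] along push -0.34 +- 0.19
t 18.15 pos [0.5389 0.0809 0.0385] F mean [ 0.35 -0.06  0.43] along push 0.05 +- 0.22
t 18.60 pos [0.5389 0.0809 0.0382] F mean [-3.57 -0.72  9.76] along push -1.75 +- 0.10
```

```bash
python3 -m creep '[{"linear":[0.0002,0,0],"twist":[0,0,0],"fingers":1},{"linear":[0.0004,0,0],"twist":[0,0,0],"fingers":1},{"linear":[0.0004,0,0],"twist":[0,0,0],"fingers":1}]' >/dev/null
python3 - <<'E'
from h import *
force(5)
for c in ("top","side"):
    p,d=viewer.get_image(c); np.save(c+"11.npy",d); cv2.imwrite(f"pics/{c}11f.png",p[:,:,::-1])
    cv2.imwrite(f"pics/{c}11.png",cv2.resize(p[190:340,180:360,::-1],None,fx=4,fy=4,interpolation=cv2.INTER_CUBIC))
# tilt of cover: plane fit at unit's cover from side depth before/after
for f in ("side0.npy","side9.npy","side11.npy"):
    d=np.load(f); W=cloud("side",d); m=(d>.3)&(W[...,2]>.045)&(W[...,2]<.07)
    r=W[...,:2]-[.4615,.187]; a=np.radians(-14.2); X=r@[np.cos(a),np.sin(a)]; Y=r@[-np.sin(a),np.cos(a)]
    m&=(abs(X)<.11)&(abs(Y)<.1)
    P=W[m]; A=np.c_[X[m],Y[m],np.ones(m.sum())]; w=np.ones(len(A),bool)
    for _ in range(4): c=np.linalg.lstsq(A[w],P[w,2],rcond=None)[0]; w=abs(P[:,2]-A@c)<.006
    print(f,m.sum(),np.round(c,4),"corner z",np.round(c@[.1,-.085,1],4))
for c in ("top","side"):
    for l in ("unit","corner_top","wedge","reel","screwdriver"): print(c,l,[(np.round(r["centre"],3).tolist(),round(r["conf"],2)) for r in nets.place_of(c,l)][:2])
force(3)
E
```

```text
t 19.10 pos [0.539  0.0809 0.0382] F mean [-3.91 -0.58 12.39] along push -1.71 +- 0.12
side0.npy 3082 [-0.0006  0.0022  0.0577] corner z 0.0575
side9.npy 2094 [0.0018 0.0006 0.0578] corner z 0.058
side11.npy 2413 [0.0007 0.0003 0.0577] corner z 0.0578
top unit [([0.463, 0.19, 0.002], 0.74), ([0.641, -0.049, -0.001], 0.43)]
top corner_top []
top wedge [([0.374, -0.081, 0.002], 0.97), ([0.504, -0.43, -0.002], 0.71)]
top reel [([0.38, 0.036, -0.0], 0.91)]
top screwdriver [([0.643, -0.049, -0.002], 0.57), ([0.464, 0.19, 0.001], 0.3)]
side unit [([0.462, 0.185, -0.002], 0.93)]
side corner_top [([0.54, 0.076, 0.055], 0.79), ([0.504, 0.362, 0.0], 0.34)]
side wedge [([0.525, 0.047, -0.004], 0.93), ([0.377, -0.082, -0.002], 0.59)]
side reel [([0.38, 0.04, -0.001], 0.79), ([0.505, -0.434, -0.002], 0.65)]
side screwdriver [([0.641, -0.051, 0.0], 0.59)]
t 19.85 pos [0.5389 0.0809 0.0382] F mean [-4.26 -0.75 12.06] along push -1.98 +- 0.04
```

View pics/top11.png

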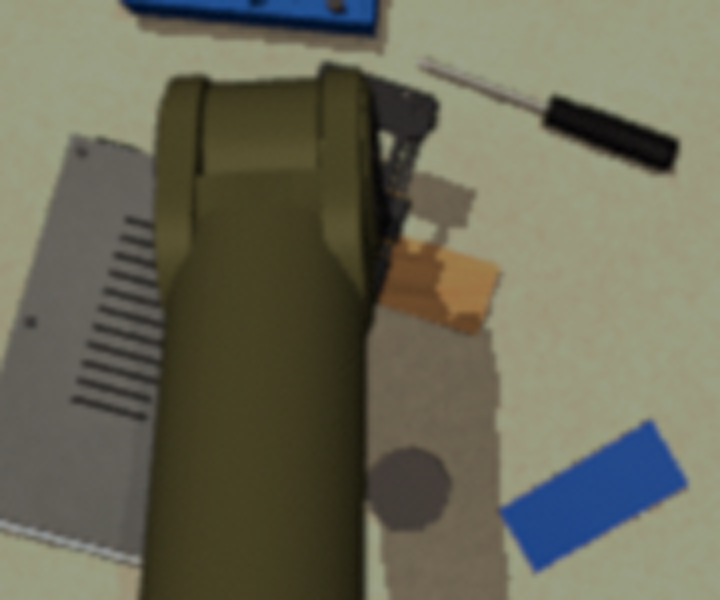

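View pics/side11.png

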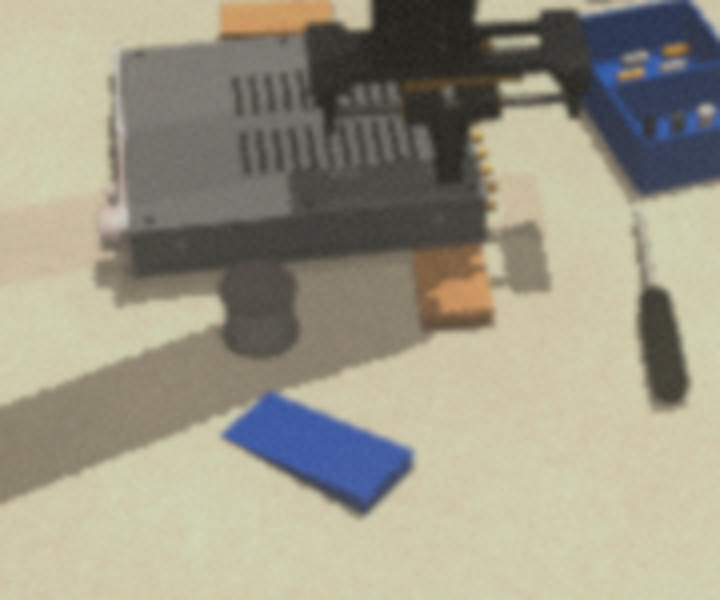

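Going from 9.8 to 12 N moved the fingertip by less than 0.1 mm. The cover's tilt reads about 0.001-0.002 rad, and the unit and bystanders are where they started. I'm handing in while pressing.

Run:
```python
from h import *
force(2); print(job.close_job())
```

```text
t 19.95 pos [0.539  0.0809 0.0382] F mean [-5.14 -0.4  12.63] along push -1.90 +- 0.03
the job is handed in; nothing more can be done
None
```

The wedge is in under the short foot, and I handed the job in at about 20 s with the fingertips still pressing the cover above the foot at about 12 N. No verdict was reported.

- **What I did:** I nudged the wooden wedge about 20 mm sideways with the closed fingertips to line it up with the foot. I then pushed it thin edge first from its thick end until the push force rose to 5.8 N. After backing off and lifting clear, I pressed the cover over the foot.
- **Last checks:**
    - The fingertips did not sink when I raised the press from 9.8 to 12 N (under 0.1 mm).
    - The cover read level to about 0.002 rad.
    - The unit, reel and screwdriver were within about 4 mm of their start, which is no more than the measuring error.
    - The foot sits about 2–3 mm off the wedge's centre line and about 36 mm from the wedge's centre towards its thin edge.
    - I did not measure the other bystanders again at the end.
- **What disagreed:**
    - The readout put the fingertips about 32 mm too low, so my first sideways pass went over the wedge without touching it. I used the heights seen in the pictures after that.
    - The readout was also about 3–4 mm off in x.
    - A sideways force of 4–5 N on the tool remained during the final press, but the fingertips stayed still.

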